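# Load a lime into the sprung-arm citrus peeler

## Robot

A 6-joint arm with a two-finger parallel gripper is mounted at the origin on a cart in front of the work surface, level with it; the furniture and walls round the work are solid. World frame = base frame: x ahead of the robot, y to its left, z up, the work surface at z = 0. Lengths are in m, angles in rad, forces in N, time in s.
With the tool pointing down it reaches from about 0.375 to 0.825 m from the base axis. Payload 5.5 kg.
Tool frame: the origin (TCP) lies at the very end of the fingers, on their centre line; the grasp point (between the pads) lies manip.pinch_z behind it (manip.pinch_z is the distance from the TCP to the grasp point, in m); z points along the fingers, y is the line along which they close (so a half turn about z gives the same grasp; the last joint's range is limited). The gripper opens to 85 mm and grips with 20 to 120 N. Pads are 22 mm wide; open, the fingers measure 114 mm over their backs; the gripper's body (76 mm by 85 mm) begins 54 mm behind the grasp point. The pads swing forward as they close: fully open they stand 13 mm farther back than shut.
Start: joints at [-1.26, 0.314, -0.047, 1.21, 0, 1.571], TCP at [0.183, -0.571, 0.231] pointing down, gripper open.
Joint ranges: [-2.67, 2.67], [-0.69, 1.73], [-1.03, 1.25], [-2.08, 2.16], [-1.42, 1.45], [-3.14, 3.14]. Speed limits (rad/s): [2.39, 2.39, 3.01, 3.14, 3.14, 3.14].

## Interface

Orientations are given as [roll, pitch, yaw] about the fixed x, y, z axes, in that order (R = Rz(yaw) Ry(pitch) Rx(roll)).
In Python, from cell import manip, cams gives the robot as it stands. The module is installed in compiled form; this text tells all that it offers. Calls block until the motion is done:
- manip.move_to(position, orientation): joint-space move of the TCP to a pose.
- manip.line_to(position, attitude=None, vel=0.15): straight line of the TCP; attitude=None keeps the orientation; vel is the mean speed in m/s.
- manip.goto_joints(angles): joint-space move.
- manip.gripper_to(opening, effort=None): finger opening in m; effort is the grip in N (None keeps the last); returns when the fingers have stopped.
- manip.pause(seconds).
- manip.inverse_kinematics(position, orientation): joint angles nearest the present ones, or None.
- manip.observe(): the state.
- cams.grab_frame(name): name is "side" or "top"; returns a dict with "img" (384x512x3 uint8, red, green, blue), "K" (3x3 intrinsics, pixels), "T" (4x4, takes a point from camera to world coordinates). Camera axes: x right, y down, z forward; pixel columns grow to the right and rows downward; lengths in m; the calibration is good to about 2 mm. A picture is of the moment at which its call begins. There is no depth.
A pose or a line that the arm cannot do raises manip.MotionError and nothing moves.
- manip.job_done(): hands the job in; it is judged then, once.
The state is a dict: "t": time; "joints": joint angles; "joint_velocities": joint speeds; "effort": joint torques, N m; "eef_pos": TCP position; "ee_rot": TCP orientation; "contact_force": force on the tool from outside, world axes, zero at the start; "moment": the same for the moment, N m; "finger_gap": finger opening in m; "grasp_force": force on a finger pad.
Only numpy, scipy, OpenCV 4.12 (cv2) and the standard library are available. Lean on these libraries where they do the work, as an engineer would, in place of code of your own. Each camera call takes 0.05 s, during which the arm holds its last target. There are 200 camera calls.

## Task

Load the lime into the citrus peeler. Draw the sprung blade arm back by its upright black handle until the latch catches and holds it by itself, then set the lime in the green cup, and last press the red pad down to trip the latch, so that the arm swings in and its blade comes to rest on the lime in the cup. The latch is re-set for every fruit, so feel for the catch: go slowly, never strain the arm hard against its stop, and leave everything else on the island and the board where it is.

Things in the scene. Friction and masses are not known exactly. Their poses are not given: they have to be found in the camera images.
- citrus_peeler: Low white battery citrus peeler, fixed by suction feet. Base 142 x 232 mm, top 24 mm above the island; origin: under its middle; x points away from the robot at yaw 0, y left. On it: the post of the sprung blade arm (rear right), green fruit cup (rear left), aluminium latch bracket with steel rocker and red pad (front right, 115 mm tall).
- post_axis (a point): Point on the vertical axis of the post about which the blade arm turns, 120 mm above the island, level with the grip point of the handle.
- blade_arm (a joint): Angle a of the blade arm about its post, rad. 0: swung in over the empty cup by its spring; grows as the handle is drawn back, anticlockwise from above. The arm points from the post in the direction 2.042 + a, measured from the peeler's x axis towards its y. The latch catches and holds it somewhere between 0.95 and 1.25: set anew each time, not told.
- pull_handle (a point): Black upright round handle at the arm's end, 17 mm thick, 54 mm tall, top 138 mm above the island. Point: on its axis, 120 mm up, 125 mm from the arm's axis. The steel arm is below (83 mm up). The spring pulls it back with 4 N per rad, a damper with 1 N at 0.1 m/s; the latch adds 1 to 3 N before it catches. About 4 mm past the catch is a stiff rubber stop; over 22 N of push strains it.
- blade_head (a point): Black and steel blade carrier, 36 x 9 x 18 mm, on the arm 76 mm from the pivot, on the side towards the cup. Point: its middle, 75 mm above the island.
- release_pad (a point): Middle of the top of the red pad at the end of the steel latch rocker, 113 mm above the island. The pad is 24 mm across (peeler x) and 34 mm long (peeler y); its true middle lies up to 8 mm from this point along the peeler's y, as the bracket is set. Pressed down 11 to 18 mm with 2 to 6 N it lifts the rocker's nose off the arm's pin and lets the arm go; it springs back.
- cup_seat (a point): Centre of the inner floor of the green fruit cup, 46 mm above the island. The cup is 60 mm wide inside at its rim, which is 16 mm above this point; a lime lies in it with its centre about 22 mm above this point.
- lime: Green lime, 52 mm long (its x) and 45 mm thick, about 50 g, lying on the chopping board at the left. Origin: underside as built; it turns with the lime, so use lime_center.
- lime_center (a point): Middle of the lime.
- chopping_board: Wooden chopping board 250 x 360 mm, top 22 mm above the island, fixed. Origin: centre of its underside.
- lemon: Yellow lemon, 72 x 57 mm, on the far part of the board; to be left alone.
- garlic_bulb: Garlic bulb, 53 mm, on the far part of the board; to be left alone.
- prep_bowl: Small white bowl, 115 mm wide, 50 mm tall, right of the peeler; to be left alone.
- teaspoon: Teaspoon 130 mm long, lying at the right front; to be left alone.
- salt_shaker: Glass salt shaker, 44 mm wide, 90 mm tall, at the right rear; to be left alone.
- spice_jar: Spice jar with dark cap, 41 mm wide, 105 mm tall, at the right rear; to be left alone.
- kitchen_timer: Round white wind-up kitchen timer, 67 mm wide, 54 mm tall, at the right; to be left alone.
Not all that is in view belongs to the job. There is more than one size of the lime; the one meant has the size given above.

How it is judged:
By the outcome, as a careful person would: the job done as asked, in the order asked, and still so for the second after the job is handed in, with the robot touching nothing.
It also fails if it takes over 67 s, if anything falls off the work surface, if the arm or the gripper's body presses on something with over 40 N, if the wrist force passes 120 N, or if a joint passes its speed limit or range.

## Working session

There is one attempt and no reset: what is moved stays moved. The work goes in short steps, each a Python script; the robot and the scene stay as the last script left them, time stands still between calls to the robot, and variables do not carry over. Pictures are saved under pics/ and viewed, at most 11 in all, crops included, and the job is handed in when it is done.

```bash
mkdir -p pics; python3 - <<'E'
from cell import manip,cams
import cv2,numpy as np
for n in("top","side"):
    f=cams.grab_frame(n); cv2.imwrite(f"pics/{n}0.png",cv2.resize(f["img"][:,:,::-1],(800,600),interpolation=cv2.INTER_CUBIC)); cv2.imwrite(f"{n}0raw.png",f["img"][:,:,::-1])
    np.savez(f"{n}cal.npz",K=f["K"],T=f["T"]); print(n,f["K"].round(1).tolist(),f["T"].round(3).tolist())
s=manip.observe(); print(s, manip.pinch_z)
E
```

```text
top [[388.5, 0.0, 254.4], [0.0, 388.5, 189.5], [0.0, 0.0, 1.0]] [[0.015, -0.997, 0.074, 0.419], [-1.0, -0.015, 0.001, -0.021], [0.0, -0.074, -0.997, 1.546], [0.0, 0.0, 0.0, 1.0]]
side [[387.8, 0.0, 262.8], [0.0, 387.8, 194.1], [0.0, 0.0, 1.0]] [[-0.965, -0.157, 0.208, 0.243], [-0.26, 0.647, -0.717, 0.882], [-0.022, -0.746, -0.666, 0.923], [0.0, 0.0, 0.0, 1.0]]
{'t': 0.1, 'joints': array([-1.25998154e+00,  3.14179199e-01, -4.79420275e-02,  1.21021006e+00,
       -1.59058997e-05,  1.57082538e+00]), 'joint_velocities': array([-4.59342069e-04, -1.85591365e-03,  1.49037684e-03, -1.34715154e-03,
       -1.72399133e-04,  2.68325914e-05]), 'effort': array([-4.51610422e-04, -5.40765882e+01,  3.40541589e+01,  1.11918419e-02,
        6.17820069e-05,  1.71985306e-05]), 'eef_pos': array([ 0.18334077, -0.57077018,  0.23052271]), 'ee_rot': array([-3.14005769e+00,  1.59504803e-05,  3.10785755e-01]), 'contact_force': array([ 0.0993724 , -0.18796924, -0.77231893]), 'moment': array([-0.05840617, -0.02000097,  0.01063388]), 'grasp_force': 0.0, 'finger_gap': 0.08562146690818999} 0.0187
```

View pics/top0.png

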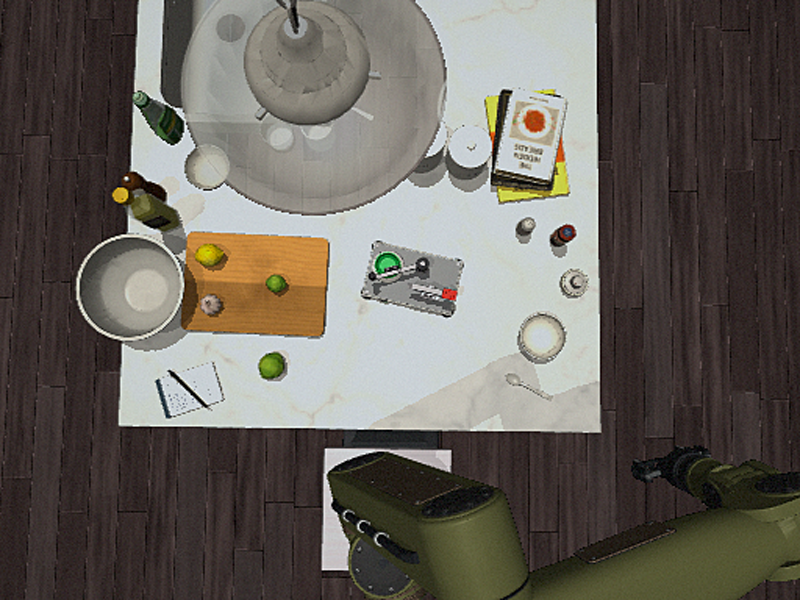

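View pics/side0.png

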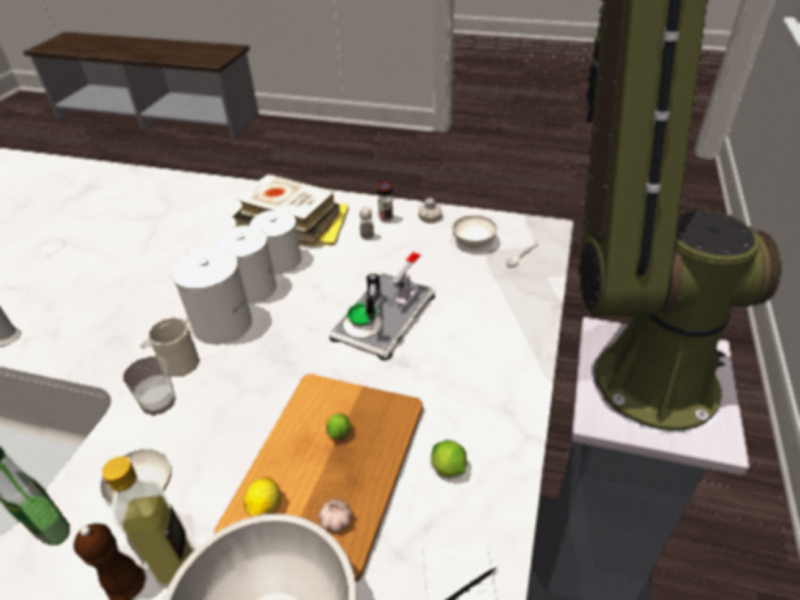

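The top view (800x600) shows the peeler around (412,279), with its cup at (387,263), post at (422,264), handle at (372,276) and red pad at (449,294). The small lime is on the board at (276,284). The bigger decoy is off the board at (271,366). The side view shows the same layout, with the pad at (413,258), cup at (362,318), handle top at (373,280) and lime at (338,427).

```bash
cat > h.py <<'E'
import numpy as np,cv2
def cal(n): d=np.load(f"{n}cal.npz"); return d["K"],d["T"]
def ray(n,uv):
    K,T=cal(n); d=T[:3,:3]@np.linalg.solve(K,[uv[0],uv[1],1.]); return T[:3,3],d/np.linalg.norm(d)
def onz(n,uv,z): o,d=ray(n,uv); return o+d*(z-o[2])/d[2]
def two(a,b):
    (o1,d1),(o2,d2)=ray("top",a),ray("side",b)
    s,t=np.linalg.lstsq(np.c_[d1,-d2],o2-o1,rcond=None)[0]; p,q=o1+s*d1,o2+t*d2
    return (p+q)/2,np.linalg.norm(p-q)
def proj(n,p): K,T=cal(n); c=K@(T[:3,:3].T@(np.array(p)-T[:3,3])); return c[:2]/c[2]
def blobs(img,lo,hi,minA=10):
    h=cv2.cvtColor(img,cv2.COLOR_BGR2HSV); m=cv2.inRange(h,np.array(lo),np.array(hi))
    n,l,s,c=cv2.connectedComponentsWithStats(m)
    return [(s[i,4],c[i],l==i) for i in range(1,n) if s[i,4]>=minA]
E
python3 - <<'E'
from h import *
im={n:cv2.imread(n+"0raw.png") for n in("top","side")}
for n in im:
  for nm,lo,hi in(("red",(0,170,120),(6,255,255)),("cup",(62,120,60),(85,255,255)),("lime",(35,120,40),(61,255,255))):
    for a,c,m in blobs(im[n],lo,hi,8):
      ys,xs=np.nonzero(m); print(n,nm,a,c.round(1),xs.min(),xs.max(),ys.min(),ys.max())
t=im["top"][145:215,220:310]; cv2.imwrite("pics/tc.png",cv2.resize(t,None,fx=8,fy=8,interpolation=cv2.INTER_CUBIC))
t=im["side"][150:235,200:290]; cv2.imwrite("pics/sc.png",cv2.resize(t,None,fx=7,fy=7,interpolation=cv2.INTER_CUBIC))
E
```

```text
top red 51 [287.1 188. ] 283 291 185 191
top cup 123 [246.8 167.6] 240 255 162 175
top lime 9 [94.2 75.6] 93 96 72 79
top lime 9 [102.3  76.8] 101 104 75 79
top lime 24 [102.9  84.7] 101 106 81 88
top lime 103 [176.1 180.9] 170 182 176 186
top lime 204 [173.2 233.6] 166 181 226 241
side red 22 [264.  164.2] 261 267 162 166
side cup 134 [229.4 201.2] 223 236 194 207
side lime 158 [216.2 272.6] 210 223 266 279
side lime 361 [287.5 293. ] 277 297 282 304
side lime 12 [  3.  300.6] 0 6 298 304
side lime 322 [ 22.3 327.9] 4 34 319 339
```

View pics/tc.png

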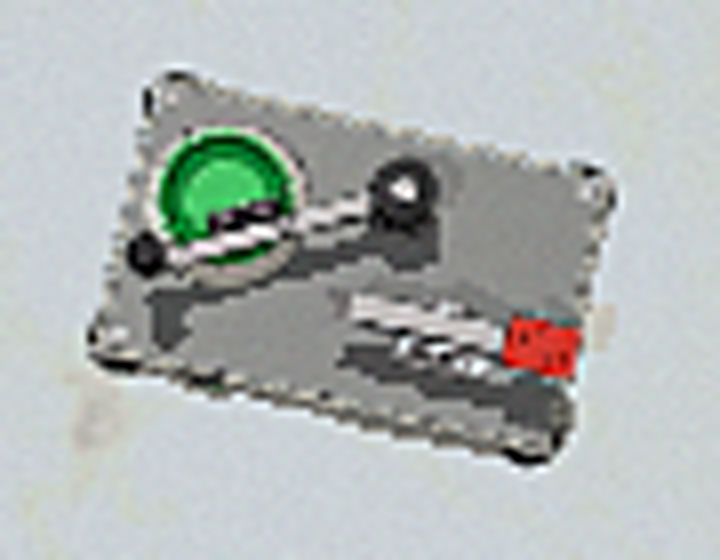

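View pics/sc.png

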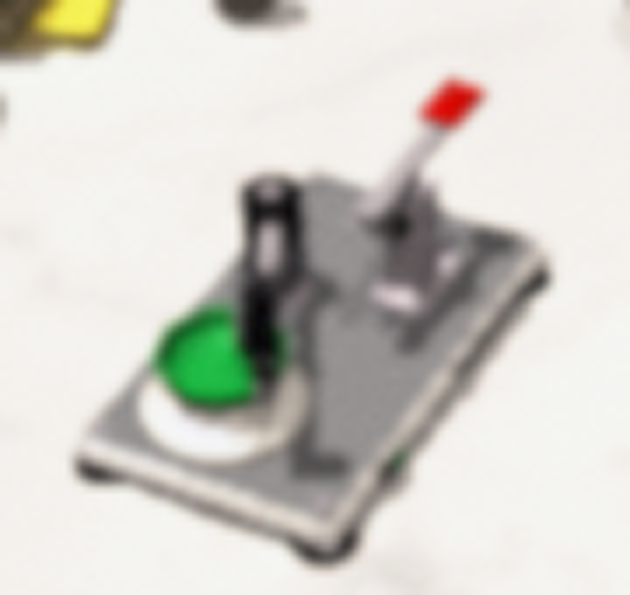

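The top crop shows the handle top at (148,254), post cap at (404,190), cup rim centre at (228,196) and pad centre at (543,347). The side crop shows the handle or post top at (270,190) and the pad at (452,103).

```bash
python3 - <<'E'
from h import *
im=cv2.imread("top0raw.png")
c=lambda x,y:(np.array([x,y])+.5)/8-.5+[220,145]
s=lambda x,y:(np.array([x,y])+.5)/7-.5+[200,150]
H=onz("top",c(148,254),.138);print("handle",H)
for z in(.09,.105,.12):print("post",z,onz("top",c(404,190),z))
print("pad top-plane",onz("top",(287.1,188),.113),two((287.1,188),(264,164.2)),onz("side",(264,164.2),.113))
C=onz("top",c(228,196),.062);print("cup",C)
# base rect: saturation-low gray darker than marble
g=cv2.cvtColor(im,cv2.COLOR_BGR2GRAY); m=(g<178).astype(np.uint8); m[:150]=0;m[206:]=0;m[:,:226]=0;m[:,302:]=0
m=cv2.morphologyEx(m,cv2.MORPH_CLOSE,np.ones((3,3)))
k=max(cv2.findContours(m,0,1)[0],key=cv2.contourArea)
P=np.array([onz("top",p[0],.024)[:2] for p in cv2.convexHull(k)],np.float32)
(x,y),(w,h),a=cv2.minAreaRect(P*1000); print("base",x,y,w,h,a)
L,_=two((176.1,180.9),(216.2,272.6));print("lime",L,_,onz("top",(176.1,180.9),.0445))
for lo,hi in(((30,80,30),(61,255,255)),):
  for n in("top","side"):
    for A,cc,mm in blobs(cv2.imread(n+"0raw.png"),lo,hi,60):
      if n=="top":
        ys,xs=np.nonzero(mm);Q=np.array([onz("top",(u,v),.0445)[:2] for u,v in zip(xs,ys)]); w,V=np.linalg.eigh(np.cov(Q.T)); print(A,cc,Q.mean(0),4*np.sqrt(w),np.arctan2(V[1,1],V[0,1]))
      else: print(A,cc)
E
```

```text
handle [0.57146223 0.03984738 0.138     ]
post 0.09 [ 0.60876063 -0.07829256  0.09      ]
post 0.105 [ 0.60680771 -0.07770469  0.105     ]
post 0.12 [ 0.6048548  -0.07711683  0.12      ]
pad top-plane [ 0.53333435 -0.14127843  0.113     ] (array([ 0.5328504 , -0.14160882,  0.11084719]), np.float64(0.0013424573330323114)) [ 0.53141682 -0.13899752  0.113     ]
cup [0.6082691  0.00518232 0.062     ]
base 577.8632202148438 -57.57472229003906 241.06695556640625 153.50172424316406 77.81900024414062
lime [0.55908849 0.28389273 0.04371636] 0.00240172715163785 [0.56016948 0.28410969 0.0445    ]
121 [314.61983471  70.6446281 ] [ 1.00736347 -0.25232225] [0.02840755 0.10022423] -3.1301878485530654
95 [104.90526316  82.07368421] [0.94875772 0.5773577 ] [0.04584215 0.08842973] -3.0350411906807664
144 [358.02777778 115.19444444] [ 0.83006954 -0.42356613] [0.0385917  0.09357869] 3.0484052281839897
115 [328.68695652 124.48695652] [ 0.79124532 -0.30818902] [0.02445838 0.11287261] 1.5761872569422606
106 [176.24528302 181.00943396] [0.55975677 0.28353367] [0.0426733  0.04840422] 1.3069836342873415
212 [173.31603774 233.52358491] [0.35694428 0.28881614] [0.05900398 0.06762537] 2.3976451581822253
65 [446.73846154 298.30769231] [ 0.12741922 -0.75671573] [0.032625   0.06606241] 2.2205804159759412
268 [471.64925373 303.6641791 ] [ 0.10882536 -0.85079454] [0.07982419 0.15496146] 1.6828499681028268
4030 [283.37617866 348.13076923] [-0.06537351 -0.13781283] [0.25456954 0.51541283] 1.2746436636877951
5339 [441.59917588 358.22775801] [-0.09379893 -0.73279633] [0.19697443 0.70292385] 1.804942916019579
63 [403.73015873 158.42857143]
106 [417.78301887 212.83018868]
81 [412.67901235 227.80246914]
65 [416.66153846 239.56923077]
182 [216.13186813 272.48351648]
414 [287.0410628  293.19565217]
698 [ 24.57593123 328.88538682]
```

```bash
python3 - <<'E'
from h import *
from cell import manip
for z in(.5,.6,.7,.8,.9,1.0,1.1): 
    p=onz("top",(312/1.5625,215/1.5625),z); q=onz("top",(445/1.5625,90/1.5625),z); print(z,p[:2].round(3),proj("side",p).round(),q[:2].round(3),proj("side",q).round())
pi=np.pi
P=np.array([.6076,-.078])
for phi in(1.86,2.5,3.1):
    c=P+.125*np.array([np.cos(phi),np.sin(phi)])
    print(phi,c,manip.inverse_kinematics([c[0],c[1],.101],[pi,0,phi-pi]))
print(manip.inverse_kinematics([.559,.284,.2],[pi,0,-.26]),manip.inverse_kinematics([.533,-.141,.2],[pi,0,-.2]))
E
```

```text
0.5 [0.637 0.131] [187.  94.] [ 0.865 -0.099] [146.  49.]
0.6 [0.616 0.116] [192.  49.] [ 0.822 -0.092] [150.  13.]
0.7 [0.595 0.102] [197.  -2.] [ 0.78  -0.085] [156. -27.]
0.8 [0.574 0.087] [203. -62.] [ 0.737 -0.077] [163. -76.]
0.9 [0.554 0.073] [ 210. -133.] [ 0.694 -0.07 ] [ 170. -135.]
1.0 [0.533 0.058] [ 219. -218.] [ 0.652 -0.062] [ 180. -206.]
1.1 [0.512 0.044] [ 230. -322.] [ 0.609 -0.055] [ 192. -297.]
1.86 [0.57195137 0.04180891] [ 0.07296893  0.34832367 -0.30818558  0.91428708  0.         -1.78703107]
2.5 [ 0.50745705 -0.00319098] [-0.0062881   0.23500978 -0.46495476  0.87083178  0.         -2.5062881 ]
3.1 [ 0.48270811 -0.07280242] [-0.14969258  0.2014966  -0.50829873  0.861001    0.          3.03349273]
[ 0.47006692  0.37736753 -0.02904389  1.16438491  0.         -2.41152573] [-0.25861618  0.23692413 -0.22070568  1.11316652  0.          3.08297647]
```

```bash
cat >> h.py <<'E'
PI=np.pi
POST=np.array([.6076,-.078])
def arc(phi,lag=0.,r=.125):
    return POST+r*np.array([np.cos(phi),np.sin(phi)])+lag*np.array([-np.sin(phi),np.cos(phi)])
E
python3 - <<'E'
from h import *
from cell import manip,cams
manip.gripper_to(.042,30)
c=arc(1.865); 
manip.move_to([c[0],c[1],.22],[PI,0,1.865])
manip.line_to([c[0],c[1],.102],vel=.12)
s=manip.observe(); print(s["t"],s["eef_pos"],s["contact_force"],s["finger_gap"])
for n in("top","side"):
    cv2.imwrite(n+"1raw.png",cams.grab_frame(n)["img"][:,:,::-1])
a=cv2.resize(cv2.imread("side1raw.png")[130:235,180:290],None,fx=4,fy=4,interpolation=2)
b=cv2.resize(cv2.imread("top1raw.png")[130:235,205:295],None,fx=4,fy=4,interpolation=2)
cv2.imwrite("pics/a1.png",np.hstack([a,b]))
E
```

```text
4.3 [0.57203317 0.04164512 0.10280215] [ 0.41419219 -0.11064789  0.25734169] 0.04189859917804432
```

View pics/a1.png

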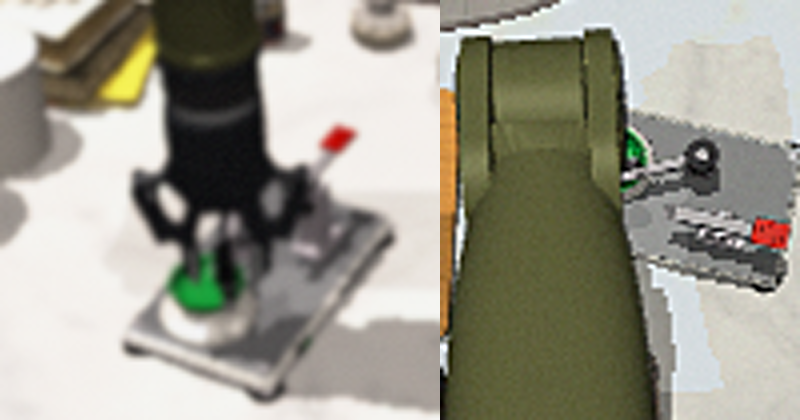

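The fingers straddle the handle without touching it. Next is the slow pull along the arc, watching the tangential force.

```bash
cat >> h.py <<'E'
from cell import manip
def ft(phi,n=4):
    v=[]
    for _ in range(n): manip.pause(.03); v.append(manip.observe()["contact_force"])
    f=np.mean(v,0); return -f[:2]@np.array([-np.sin(phi),np.cos(phi)]), f[:2]@np.array([np.cos(phi),np.sin(phi)])
def go(phi,lead=.0125,vel=.03):
    c=arc(phi,lead); manip.line_to([c[0],c[1],.102],[PI,0,phi],vel=vel)
E
python3 - <<'E'
from h import *
go(1.84,.0,.05); print("tare",ft(1.84))
go(1.84,.0125,.03); print("touch",ft(1.84))
for a in np.arange(.1,.81,.1): go(1.84+a,vel=.05)
print(.8,np.round(ft(2.64),2),manip.observe()["t"])
hist=[]
a=.8
while a<1.30:
    a+=.01; go(1.84+a,vel=.02); f,r=ft(1.84+a); hist.append(f); print(round(a,3),round(f,2),round(r,2))
    if f>10 or (len(hist)>5 and max(hist)-f>.8): break
print(manip.observe()["t"])
E
```

```text
tare (np.float64(-0.22210567088431227), np.float64(0.06500494949509873))
touch (np.float64(-0.10189517793235697), np.float64(-0.11668010754066928))
0.8 [3.38 1.93] 8.8167
0.81 3.91 3.0
0.82 3.48 2.26
0.83 3.62 2.37
0.84 4.25 3.22
0.85 3.87 2.69
0.86 4.01 2.76
0.87 3.98 3.11
0.88 4.14 2.91
0.89 4.74 2.94
0.9 4.46 2.91
0.91 3.99 3.13
0.92 4.02 3.13
0.93 4.34 3.35
0.94 4.67 2.77
0.95 3.91 3.1
14.5667
```

```bash
python3 - <<'E'
from h import *
a=.95; pk=0
while a<1.34:
    a+=.008; go(1.84+a,vel=.02); f,r=ft(1.84+a,5); e=f-4*a-.2; pk=max(pk,e); print(round(a,3),round(f,2),round(r,2))
    if f>10 or (pk>.8 and e<pk-.9): break
print(manip.observe()["t"])
E
```

```text
0.958 4.81 2.95
0.966 5.51 3.59
0.974 6.09 2.5
0.982 4.81 2.66
16.2333
```

```bash
python3 - <<'E'
from h import *
for a in(.990,):
    go(1.84+a,vel=.02); print(a,np.round(ft(1.84+a,6),2))
for l in(.0105,.0085,.0065): go(1.84+a,l,.02); print(l,np.round(ft(1.84+a,6),2))
print(manip.observe()["t"])
E
```

```text
0.99 [5.98 3.33]
0.0105 [6.67 2.39]
0.0085 [4.88 2.03]
0.0065 [6.07 0.76]
18.0333
```

```bash
python3 - <<'E'
from h import *
a=.985; go(1.84+a,vel=.02); hist=[]
while a<1.34:
    a+=.008; go(1.84+a,vel=.02); f,r=ft(1.84+a,6); hist.append(f); print(round(a,3),round(f,2),round(r,2))
    if f>10.5 or (len(hist)>2 and f<max(hist)-1.3): break
go(1.84+a,.0095,.02); print("back",np.round(ft(1.84+a,5),2))
print(manip.observe()["t"])
E
```

```text
0.993 4.46 2.7
1.001 4.31 2.57
1.009 4.61 2.33
1.017 4.76 2.64
1.025 4.54 2.82
1.033 4.46 2.36
1.041 5.28 2.84
1.049 4.6 2.72
1.057 4.72 2.53
1.065 4.78 2.95
1.073 4.84 2.33
1.081 4.69 2.59
1.089 4.73 2.42
1.097 4.88 2.48
1.105 5.24 2.62
1.113 5.19 2.55
1.121 5.14 3.02
1.129 5.07 2.43
1.137 4.59 2.43
1.145 4.94 2.57
1.153 4.97 2.77
1.161 4.46 2.5
1.169 4.59 3.11
1.177 -0.17 -0.23
back [-0.13 -0.2 ]
29.7167
```

```bash
python3 - <<'E'
from h import *
from cell import cams
for n in("top","side"):
    cv2.imwrite(n+"2raw.png",cams.grab_frame(n)["img"][:,:,::-1])
a=cv2.resize(cv2.imread("side2raw.png")[130:235,190:290],None,fx=4,fy=4,interpolation=2)
b=cv2.resize(cv2.imread("top2raw.png")[130:235,210:305],None,fx=4,fy=4,interpolation=2)
cv2.imwrite("pics/a2.png",np.hstack([a,b])); print(manip.observe()["eef_pos"])
E
```

```text
[ 0.48238145 -0.07192888  0.10199089]
```

View pics/a2.png

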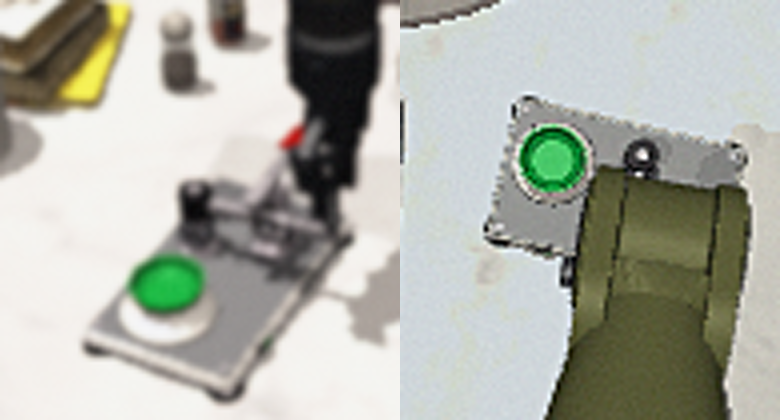

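The side view shows the arm drawn back, lying under the rocker with the handle between the fingers and no force on the tool, so it looks latched. I'll centre, check the force and lift clear.

```bash
python3 - <<'E'
from h import *
from cell import cams
phi=1.84+1.177
for l in(.006,.003,0.): go(phi,l,.03); print(l,np.round(ft(phi,3),2))
p=manip.observe()["eef_pos"]
manip.line_to([p[0],p[1],.20],vel=.15); manip.gripper_to(.085,25)
L=[.5595,.2838]
manip.move_to([L[0],L[1],.20],[PI,0,1.307+PI/2])
for n in("top","side"):
    cv2.imwrite(n+"3raw.png",cams.grab_frame(n)["img"][:,:,::-1])
t=cv2.imread("top3raw.png")[145:215,220:310]; cv2.imwrite("pics/tc3.png",cv2.resize(t,None,fx=8,fy=8,interpolation=cv2.INTER_CUBIC))
for a,c,m in blobs(cv2.imread("top3raw.png"),(0,170,120),(6,255,255)): print(a,c)
s=manip.observe();print(s["t"],s["eef_pos"],s["ee_rot"],s["joints"])
E
```

```text
0.006 [-0.36  0.07]
0.003 [0.21 0.1 ]
0.0 [-0.36 -0.28]
52 [287.01923077 187.94230769]
33.6167 [0.55980185 0.28239006 0.20023552] [-3.14136861e+00  2.79584534e-04  2.87605987e+00] [ 4.67385044e-01  3.77188384e-01 -2.87606383e-02  1.16478941e+00
 -3.53570931e-04  7.32917853e-01]
```

View pics/tc3.png

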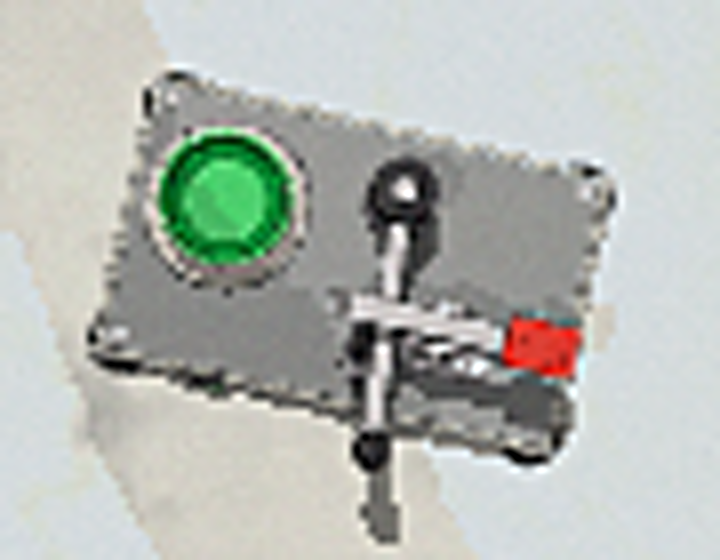

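The picture shows the arm latched by itself: handle at (370,450), arm under the rocker, cup at (228,197) free and pad still at (543,347). Now for the lime.

```bash
python3 - <<'E'
from h import *
from cell import cams
s3=cv2.imread("side3raw.png")
for a,c,m in blobs(s3,(62,120,60),(85,255,255),60): print(a,c,onz("side",c,.062),onz("side",c,.055))
L=[.5592,.2838]; yaw=-1.834
manip.line_to([L[0],L[1],.12],[PI,0,yaw],vel=.15)
manip.line_to([L[0],L[1],.0325],vel=.1)
manip.gripper_to(.03,25)
s=manip.observe();print(s["t"],s["finger_gap"],s["grasp_force"],s["eef_pos"])
manip.line_to([L[0],L[1],.17],vel=.2)
for n in("top","side"): cv2.imwrite(n+"4raw.png",cams.grab_frame(n)["img"][:,:,::-1])
a=cv2.resize(cv2.imread("side4raw.png")[180:300,160:290],None,fx=5,fy=5,interpolation=2); cv2.imwrite("pics/a4.png",a)
s=manip.observe();print(s["t"],s["finger_gap"],s["grasp_force"],s["contact_force"])
E
```

```text
172 [232.1744186  200.62790698] [0.6006032  0.01064344 0.062     ] [0.60351317 0.00355501 0.055     ]
36.8417 0.042414245837221747 25.16962784808129 [0.55957653 0.28399614 0.03330679]
37.7833 0.04278530719628958 25.43030273169279 [ 0.51308945  0.24715835 -0.48308879]
```

View pics/a4.png

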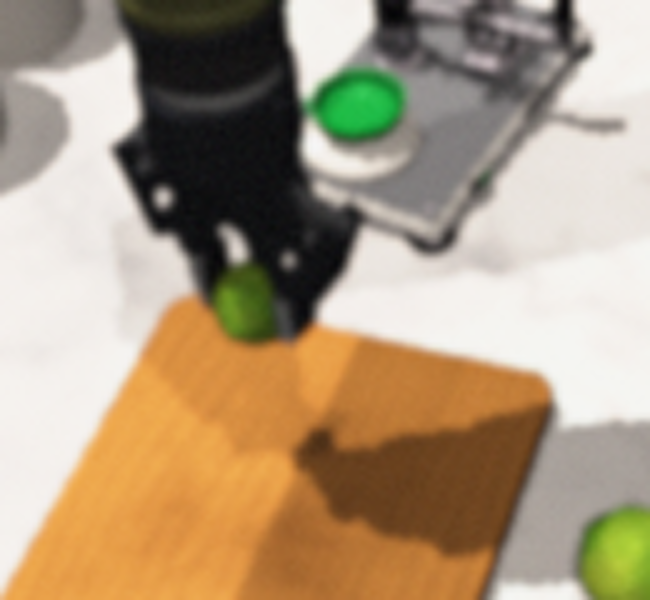

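The lime is held between the fingers at (245,300), with the cup empty at (360,105).

```bash
python3 - <<'E'
from h import *
from cell import cams
C=[.607,.0055]; yaw=-1.834
manip.line_to([C[0],C[1],.16],[PI,0,yaw],vel=.18)
manip.line_to([C[0],C[1],.085],vel=.12)
f0=manip.observe()["contact_force"][2]
z=.085
while z>.059:
    z-=.004; manip.line_to([C[0],C[1],z],vel=.06); manip.pause(.05); d=manip.observe()["contact_force"][2]-f0; print(round(z,4),round(d,2))
    if d>2.5: break
manip.gripper_to(.056,20)
manip.pause(.2)
manip.line_to([C[0],C[1],.16],vel=.15)
print(manip.observe()["t"])
manip.move_to([.5332,-.1412,.18],[PI,0,2.93])
for n in("top","side"): cv2.imwrite(n+"5raw.png",cams.grab_frame(n)["img"][:,:,::-1])
a=cv2.resize(cv2.imread("side5raw.png")[150:235,190:290],None,fx=4,fy=4,interpolation=2)
b=cv2.resize(cv2.imread("top5raw.png")[145:230,220:310],None,fx=4,fy=4,interpolation=2)
cv2.imwrite("pics/a5.png",np.hstack([a,b])); print(manip.observe()["t"])
E
```

```text
0.081 -0.14
0.077 -0.16
0.073 -0.56
0.069 -0.11
0.065 -0.32
0.061 -0.24
0.057 4.16
43.625
44.8667
```

View pics/a5.png

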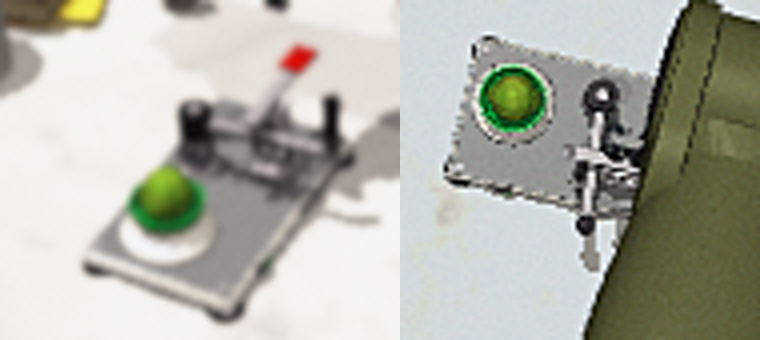

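The lime sits in the cup, at (168,195) in the side half and (513,98) in the top half, and the arm is still latched with its handle at (586,225). Now the pad.

```bash
python3 - <<'E'
from h import *
from cell import cams
x,y=.5332,-.1412
manip.gripper_to(0.,20)
manip.line_to([x,y,.122],vel=.12); manip.pause(.1)
f0=np.mean([manip.observe()["contact_force"] for _ in range(3)],0); z=.116
manip.line_to([x,y,z],vel=.05); out=[]
while z>.0945:
    z-=.002; manip.line_to([x,y,z],vel=.03); manip.pause(.05); d=(manip.observe()["contact_force"]-f0)[2]; out.append((round(z,3),round(d,1)))
    if d>12: break
print(out); manip.pause(.4)
cv2.imwrite("side6raw.png",cams.grab_frame("side")["img"][:,:,::-1])
cv2.imwrite("pics/a6.png",cv2.resize(cv2.imread("side6raw.png")[140:235,190:290],None,fx=5,fy=5,interpolation=2)); print(manip.observe()["t"])
E
```

```text
[(0.114, np.float64(0.2)), (0.112, np.float64(-0.8)), (0.11, np.float64(1.3)), (0.108, np.float64(-0.4)), (0.106, np.float64(0.0)), (0.104, np.float64(0.9)), (0.102, np.float64(1.2)), (0.1, np.float64(1.8)), (0.098, np.float64(2.4)), (0.096, np.float64(4.1)), (0.094, np.float64(14.2))]
50.1833
```

View pics/a6.png

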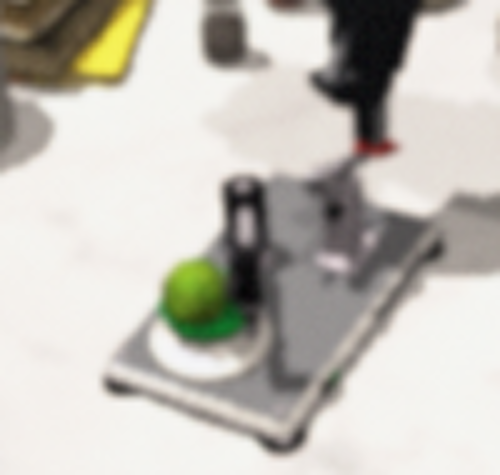

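The arm has swung in, with its handle at (243,200) beside the lime at (195,290). I'll lift clear and check from above.

```bash
python3 - <<'E'
from h import *
from cell import cams
manip.line_to([.5332,-.1412,.20],vel=.12)
manip.move_to([.40,-.33,.25],[PI,0,2.6]); 
for n in("top","side"): cv2.imwrite(n+"7raw.png",cams.grab_frame(n)["img"][:,:,::-1])
a=cv2.resize(cv2.imread("side7raw.png")[150:235,200:290],None,fx=4,fy=4,interpolation=2)
b=cv2.resize(cv2.imread("top7raw.png")[145:230,220:310],None,fx=4,fy=4,interpolation=2)
cv2.imwrite("pics/a7.png",np.hstack([a,b])); s=manip.observe(); print(s["t"],s["contact_force"])
E
```

```text
52.2583 [-0.71785849  0.38766895 -0.08654367]
```

View pics/a7.png

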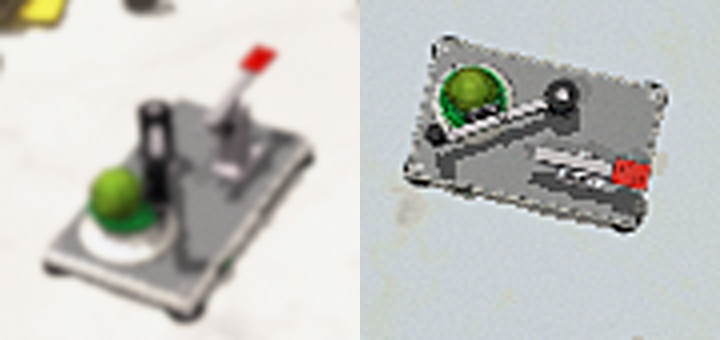

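The blade rests against the lime at (470,90), which sits inside the cup. The pad has sprung back and the robot is clear.

```bash
python3 -c "
from cell import manip
print(manip.job_done())"
```

```text
the job is handed in; nothing more can be done
None
```

I handed the job in at about 52 s of the 67 s: the arm was drawn back until the latch held it, the lime set in the cup, and the pad pressed to trip the latch, leaving the blade resting on the lime, which it nudged slightly towards the cup's rear rim.

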